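# Roll the sample tube to its mark and hold the loupe in focus over it

## Robot

A 6-joint arm with a two-finger parallel gripper is mounted at the origin on the work surface. World frame = base frame: x ahead of the robot, y to its left, z up, the work surface at z = 0. Lengths are in m, angles in degrees, forces in N, time in s.
With the tool pointing down it reaches from about 0.375 to 0.9 m from the base axis. Payload 3.1 kg.
Tool frame: the origin (TCP) lies at the very end of the fingers, on their centre line; the grasp point (between the pads) lies 19 mm behind it (bot.hold_point_z is the z of the grasp point in the tool frame, in m); z points along the fingers, y is the direction in which the jaws open and shut (so a half turn about z gives the same grasp; the last joint's range is limited). The gripper opens to 87 mm and grips with 3 to 60 N. Pads are 19 mm wide; open, the fingers measure 117 mm over their backs; the gripper's body (75 mm by 190 mm) begins 51 mm behind the grasp point.
Start: joints at [55.033, 30.224, 82.088, -0, 67.689, -10.227], TCP at [0.262, 0.568, 0.223] pointing down, gripper open.
Joint ranges: [-176.69, 176.69], [-43.24, 126.21], [12.49, 139.97], [-82, 262], [0, 151.66], [-163.58, 163.58]. Speed limits (degrees/s): [159.86, 159.86, 180, 180, 180, 180].

## Interface

Orientations are given as a 3x3 rotation matrix whose columns are the frame's x, y, z axes.
In Python, from rig import bot gives the robot as it stands.
- The arm moves only by the tool servo_tool, never from a script. Its argument "increments" is a list of rows, each a list of 3 entries, a list of its own where there are three numbers: the closure, from 0 (fully open) to 1 (shut), then the shift along the tool's x, y, z in mm, then the turn about the tool's z in degrees. In form: [[claw, [x, y, z], turn], ...]. A call has 1 to 5 rows; each row shifts and turns the commanded pose from where the row before left it, along the tool's axes as they then stand; what a row does not reach is not made up. A row lasts 1/8 s, in which the tool goes at most 62.5 mm and 10.7 degrees, less where a joint would pass 70% of its speed; a pose out of reach is approached as far as the arm can. A call with a gripper value outside its range is refused whole. The fingers move at their own pace and stop on an object; the grip force is fixed at half the most. Time passes only in rows, so rows that do not move let the fingers close. It gives the time, the measured TCP pose, the force and the opening at its end, in the units of the state.
- bot.read_state(): the state, without advancing time (a new reading comes with each control period).
- bot.capture(name): name is "scene" or "top" or "wrist"; returns (picture, depth): 384x512x3 uint8, blue, green, red; 384x512 float32, m along the optical axis (not along the pixel's ray), 0 where there is no reading.
- bot.camera_info(name): a dict with "K" (3x3 intrinsics, pixels), "R" (3x3) and "t" (3): a world point X has camera coordinates R X + t; the wrist camera has in their place "mount" (4x4, takes a point from camera to tool coordinates, whose origin is the TCP and whose axes are the flange's). Camera axes: x right, y down, z forward; pixel columns grow to the right and rows downward; lengths in m; the calibration is good to about 2 mm. A picture is of the moment at which its call begins: read the wrist's pose just before it. camera_info takes no time and is no camera call.
- bot.hand_in(): hands the job in, once; it reports no verdict.
Trained networks look in the newest picture that a camera, given by its name, has taken for a name from the list of things; names that differ only in an ending like _2 or _b are one class to them, and where a whole thing is asked for, a point or a joint stands for the part that bears it (a point fixed in the world has none). Each returns a list of dicts, best first, with "p" (0 to 1); they miss things now and then, are a little off and sometimes report something else, mostly with a low value. They report only what shows in the picture. A call takes as long as a camera call. They do not tell look-alikes from the thing itself.
- bot.find_in(camera, thing): "bbox" ([left, top, right, bottom] in pixels, round what is visible of it).
- bot.trace(camera, thing): "region" (384x512 bool, what is visible of it) and "bbox" ([left, top, right, bottom] in pixels, round what is visible of it).
The state is a dict: "time_s": time; "joint_positions": joint angles; "qvel": joint speeds; "tau": joint torques, N m; "position": TCP position; "tcp_rot": TCP orientation; "force": force on the tool from outside, world axes, zero at the start; "moment": the same for the moment, N m; "opening": opening from 0.0 (shut) to 1.0 (fully open).
Only numpy, scipy, OpenCV 4.12 (cv2) and the standard library are available. Lean on these libraries where they do the work, as an engineer would, in place of code of your own. Each camera call takes 0.05 s, during which the arm holds its last target.

## Task

First roll the white sample tube along the floor of its tray, without lifting it, until its red patch faces straight up, and leave it lying there. Then take the loupe from its stand by the handle and hold it level, with the lens centred over the red patch and the middle of the lens at the height of the orange ring on the tray's post, without bumping the tube or shifting the ring. Finish while still holding the loupe steadily there; do not put it down, and leave the other things on the bench undisturbed.

Things in the scene. Friction and masses are not known exactly. Their poses are not given: they have to be found in the camera images.
- tube: round white sample tube with blue ends, lying on the tray's flat floor: 26 mm diameter, 110 mm long, 60 g. Origin at its centre (13 mm above the tray floor), x along its length, which may point in any horizontal direction. It rolls freely without slipping when its top is dragged (the centre then travels half as far as the top) and has a little rolling resistance, so it stays where it is left.
- mark (a point): centre of the red patch printed on the tube's curved surface, at mid-length (24 mm along the tube, about 19 mm around it, 42 degrees to each side of its centre line). z points straight out of the tube through the patch, x along the tube. At the start it faces 43 to 83 degrees away from straight up, to either side; the patch is fixed on the tube.
- tray: fixed white tray with grey floor, 220 (x) x 200 (y) mm, origin under its centre; floor top 6 mm above the bench, rim 6 mm wide and 12 mm tall. At its +x side (130 mm in x, 70 mm in y from its origin) stands a 9 mm thick aluminium post, 160 mm tall, which carries the orange ring.
- focus_mark (a point): centre of the orange ring (30 mm across, 10 mm tall) on the tray's post; its mid-height, 85 to 145 mm above the bench, marks the focal height. It keeps its place by friction and must be left alone.
- loupe: hand loupe, 110 g: round clear lens with a steel rim, 78 mm across the rim, about 10 mm thick, and a straight black handle. Origin at the lens centre (mid-thickness); z is the lens's axis, up at the start; the handle runs along -x from 34 to 144 mm from the origin, 14 mm wide (y) and 10 mm tall (z), centred on the lens's mid-plane. Its centre of mass is about 40 mm from the lens centre, in the handle's direction.
- grip (a point): point on the handle's centreline, 75 mm from the lens centre, where it is free on both sides and below (35 mm of free depth under the handle) and can be pinched from above across the handle.
- stand: fixed blue stand with white supports on which the loupe lies level, lens mid-plane 50 mm above the bench, the handle towards the robot. Origin on the bench; x runs from handle to lens, which lies 65 mm in +x of it. Base plate 8 mm thick, 190 x 70 mm; a round seat 40 mm across under the lens; a fork under the handle 125 mm from the lens centre, whose two cheeks reach 4 mm above the handle's mid-plane (2 mm play each side). Nothing clamps the loupe: lift it straight up.
- blue_adaptor: bystander: blue hexagonal tube foot, 50 mm across, 42 mm tall; origin under its centre. Leave it alone.
- grey_adaptor: bystander: grey hexagonal tube foot, 50 mm across, 42 mm tall; origin under its centre. Leave it alone.
- green_cap: bystander: green screw cap, a disc 34 mm across and 14 mm tall; origin under its centre. Leave it alone.
- dropper: bystander: small amber bottle, 28 mm across, 80 mm tall; origin under its centre. Leave it alone.
- tip_box: bystander: blue tip box, 89 x 124 mm, 82 mm tall; origin under its centre. Leave it alone.
- reagent: bystander: clear reagent bottle with blue cap, 84 mm across, 170 mm tall; origin under its centre. Leave it alone.
Things that resemble listed ones, but are neither listed nor needed, are in the scene too. What is shaped like the tube but pink or purple is not meant.

How it is judged (in metres and radians):
On the way, in this order (a step that is already met when the one before it is completed fails the run):
1. the tube lies at rest on the tray floor, red patch up within 20 degrees, the loupe still on its stand (angle between mark's own z axis and vertical below 0.35 rad and height (world z) of tube below 0.03 m and x of tube in the frame of tray between -0.1 and 0.1 m and y of tube in the frame of tray between -0.09 and 0.09 m and linear speed of tube below 0.01 m/s and distance of loupe from where it was at the start of the episode below 0.02 m), for 0.3 s.
2. the loupe is lifted off its stand in the gripper, the patch still up (angle between mark's own z axis and vertical below 0.35 rad and contact force between the fingers and loupe above 1 N and contact force between loupe and stand below 0.1 N and distance of loupe from where it was at the start of the episode above 0.025 m), for 0.1 s.
At the end, for the whole second after the job is handed in: Tube at rest on the tray floor, red patch up within 20 degrees; gripper holding the loupe still, level within 7 degrees, lens centre within 15 mm sideways of the patch and 8 mm of the orange ring's mid-height, carried by nothing else (angle between mark's own z axis and vertical below 0.35 rad and height (world z) of tube below 0.03 m and x of tube in the frame of tray between -0.1 and 0.1 m and y of tube in the frame of tray between -0.09 and 0.09 m and linear speed of tube below 0.01 m/s and horizontal distance between loupe and mark below 0.015 m and z of loupe in the frame of focus_mark between -0.008 and 0.008 m and angle between loupe's own z axis and vertical below 0.12 rad and contact force between the fingers and loupe above 1 N and linear speed of loupe below 0.02 m/s and contact force between loupe and stand below 0.1 N and contact force between loupe and tray below 0.1 N and contact force between loupe and tube below 0.1 N); the arm keeps its last pose, push and grip.
It fails at once if the tube is lifted off the tray (centre more than 45 mm above the bench) (height (world z) of tube above 0.045 m).
It fails at once if the loupe bumps the tube (contact force between loupe and tube above 1 N).
It fails at once if the orange ring is shifted by more than 4 mm (distance of focus_mark from where it was at the start of the episode above 0.004 m).
It fails at once if a bystander is moved by more than 30 mm (distance of any of blue_adaptor, grey_adaptor, green_cap, dropper, tip_box, reagent from where it was at the start of the episode above 0.03 m).
It also fails if it takes over 56 s, if anything falls off the work surface, if the arm or the gripper's body presses on something with over 40 N, if the wrist force passes 120 N, or if a joint passes its speed limit or range.

## Working session

There is one attempt and no reset: what is moved stays moved. The work goes in short steps, Python scripts to look and compute and a tool call to move; the robot and the scene stay as the last step left them, time stands still between calls to the robot, and variables do not carry over. Pictures are saved under pics/ and viewed, and the job is handed in when it is done.

Besides the shell and the picture viewer there is one more tool, called as name([rows], argument=value, ...), one row to a line, values as JSON. servo_tool: Moves the arm, as the interface text tells. Its arguments: {"type":"object","properties":{"increments":{"type":"array","items":{"type":"array"}}},"required":["increments"]}

```bash
mkdir -p pics; ls; python3 - <<'E'
from rig import bot
import cv2,numpy as np
for n in ["scene","top","wrist"]:
    p,d=bot.capture(n); cv2.imwrite(f"pics/{n}0.png",p); np.save(f"pics/{n}0.npy",d)
    i=bot.camera_info(n); print(n,{k:np.round(v,4).tolist() for k,v in i.items()})
s=bot.read_state();print(s)
E
```

```text
pics
scene {'K': [[401.9196, 0.0, 261.7541], [0.0, 401.9196, 193.0297], [0.0, 0.0, 1.0]], 'R': [[-0.8395, 0.5433, 0.0058], [0.3252, 0.5109, -0.7958], [-0.4353, -0.6662, -0.6056]], 't': [0.4631, -0.0908, 1.4963]}
top {'K': [[481.1092, 0.0, 248.7522], [0.0, 481.1092, 196.987], [0.0, 0.0, 1.0]], 'R': [[0.0407, -0.9992, 0.0009], [-0.9778, -0.04, -0.2055], [0.2053, 0.0075, -0.9787]], 't': [-0.0379, 0.5413, 1.5322]}
wrist {'K': [[281.5426, 0.0, 257.3391], [0.0, 281.5426, 188.8465], [0.0, 0.0, 1.0]], 'mount': [[-0.0002, -0.9633, -0.2685, 0.0726], [1.0, -0.0002, 0.0001, -0.0008], [-0.0001, -0.2685, 0.9633, -0.1628], [0.0, 0.0, 0.0, 1.0]]}
{'time_s': 0.15, 'joint_positions': array([ 5.50331000e+01,  3.02674499e+01,  8.21388412e+01, -1.13244919e-03,
        6.76880634e+01, -1.02264166e+01]), 'qvel': array([ 0.05043428, -0.14850807, -0.13248251,  0.07666641, -0.14617983,
        0.02107727]), 'tau': array([ 1.14348248e-03, -4.40429378e+01, -1.76843494e+01,  6.33748854e-02,
        5.51542430e-02, -9.49434980e-05]), 'position': array([0.261218  , 0.56718971, 0.2217925 ]), 'tcp_rot': array([[-9.08215718e-01,  4.18501310e-01, -9.28799537e-04],
       [ 4.18502251e-01,  9.08214741e-01, -1.36000108e-03],
       [ 2.74387196e-04, -1.62387906e-03, -9.99998644e-01]]), 'force': array([-0.2908344 ,  0.06995402, -0.16828206]), 'moment': array([ 0.00915266, -0.00522141,  0.00823179]), 'opening': 1.0001797020097463}
```

View pics/scene0.png

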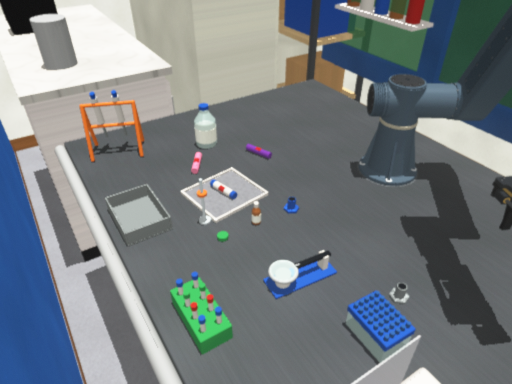

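View pics/top0.png

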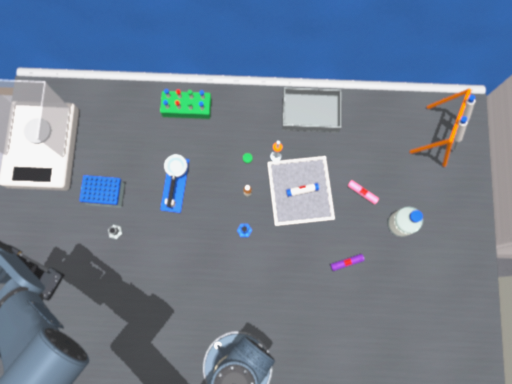

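View pics/wrist0.png

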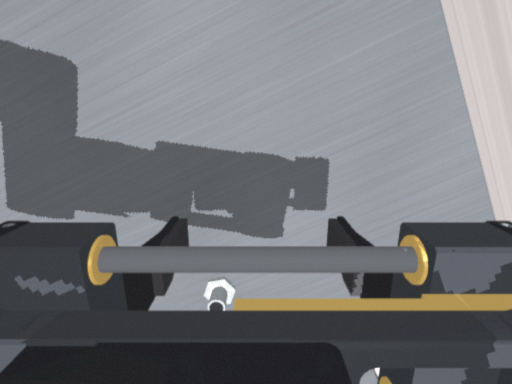

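The white tube lies at about (303,190) in the top view. Look-alikes are the pink tube at (363,191) and the purple tube at (347,262), and the rack tubes at (468,105). The loupe is at (176,165) with its handle towards (170,205). The ring is at (278,147).

```bash
cat > h.py <<'E'
from rig import bot
import cv2,numpy as np
def cam(n,s=None):
    i=bot.camera_info(n);K=np.array(i["K"])
    if n=="wrist":
        s=s or bot.read_state()
        M=np.array(i["mount"]);T=np.eye(4);T[:3,:3]=s["tcp_rot"];T[:3,3]=s["position"]
        return K,T@M
    T=np.eye(4);T[:3,:3]=i["R"];T[:3,3]=i["t"]
    return K,np.linalg.inv(T)
def pts(K,T,u,v,d):
    u,v,d=map(np.asarray,(u,v,d))
    P=np.stack([(u-K[0,2])/K[0,0]*d,(v-K[1,2])/K[1,1]*d,d],-1)
    return P@T[:3,:3].T+T[:3,3]
def cloud(K,T,d,m):
    v,u=np.nonzero(m&(d>0)); return pts(K,T,u,v,d[v,u])
def onplane(K,T,u,v,z):
    r=T[:3,:3]@np.array([(u-K[0,2])/K[0,0],(v-K[1,2])/K[1,1],1.0]);o=T[:3,3]
    return o+r*(z-o[2])/r[2]
def proj(K,T,P):
    p=np.linalg.inv(T)@np.append(P,1);p=K@p[:3];return p[:2]/p[2]
E
python3 - <<'E'
from h import *
for n in ["scene","top"]:
    bot.capture(n)
    d=np.load(f"pics/{n}0.npy");K,T=cam(n)
    for th in ["tube","tray","loupe","stand","focus_mark","mark","dropper","green_cap","blue_adaptor","grey_adaptor","reagent","tip_box"]:
        for r in bot.trace(n,th)[:4]:
            if r["p"]<.3: continue
            c=cloud(K,T,d,r["region"]); 
            if len(c): print(n,th,round(r["p"],2),r["bbox"],np.median(c,0).round(3),np.percentile(c,98,axis=0).round(3),np.percentile(c,2,axis=0).round(3))
p=cv2.imread("pics/top0.png")
cv2.imwrite("pics/top_c.png",cv2.resize(p[130:235,150:340],None,fx=4,fy=4,interpolation=cv2.INTER_CUBIC))
p=cv2.imread("pics/scene0.png")
cv2.imwrite("pics/scene_c.png",cv2.resize(p[140:240,170:310],None,fx=5,fy=5,interpolation=cv2.INTER_CUBIC))
E
```

```text
scene tube 0.54 [211.2, 180.6, 238.7, 202.7] [ 0.588 -0.179  0.025] [ 0.606 -0.137  0.032] [ 0.562 -0.237  0.005]
scene tube 0.51 [246.1, 144.8, 273.6, 158.5] [ 0.352 -0.339  0.019] [ 0.371 -0.29   0.026] [ 0.328 -0.385  0.007]
scene tray 0.82 [178.9, 166.7, 266.0, 225.2] [ 0.602 -0.16   0.005] [ 0.708 -0.079  0.113] [ 0.474 -0.291 -0.001]
scene loupe 0.6 [267.5, 249.6, 332.9, 287.1] [0.632 0.246 0.053] [0.678 0.275 0.056] [ 0.51   0.196 -0.001]
scene loupe 0.54 [282.7, 197.2, 299.7, 213.1] [0.444 0.008 0.012] [0.461 0.022 0.043] [ 0.418 -0.019 -0.001]
scene stand 0.82 [266.5, 257.0, 335.3, 300.7] [0.581 0.26  0.007] [0.681 0.283 0.047] [0.503 0.215 0.001]
scene mark 0.33 [346.2, 295.3, 411.8, 359.2] [0.567 0.491 0.069] [0.592 0.54  0.082] [0.511 0.423 0.007]
scene dropper 0.59 [253.6, 204.7, 263.7, 223.7] [0.576 0.003 0.039] [0.585 0.01  0.078] [ 0.567 -0.006  0.006]
scene green_cap 0.61 [216.4, 231.0, 230.4, 245.6] [0.694 0.003 0.011] [0.708 0.017 0.015] [ 0.671 -0.029 -0.004]
scene blue_adaptor 0.43 [283.5, 196.8, 298.0, 214.0] [0.445 0.007 0.01 ] [0.461 0.021 0.043] [ 0.418 -0.02
[... 1632 characters left out ...]
[0.676 0.269 0.062] [0.508 0.202 0.047]
top green_cap 0.39 [161.3, 161.4, 187.9, 209.0] [0.556 0.235 0.008] [0.63  0.281 0.054] [ 0.497  0.205 -0.002]
top blue_adaptor 0.37 [160.0, 161.6, 187.5, 210.8] [0.559 0.234 0.008] [0.627 0.277 0.05 ] [0.497 0.206 0.   ]
top grey_adaptor 0.64 [105.3, 225.1, 123.4, 239.7] [0.414 0.426 0.01 ] [0.439 0.455 0.047] [ 0.395  0.407 -0.005]
top reagent 0.88 [385.7, 205.3, 426.2, 235.5] [ 0.472 -0.509  0.116] [ 0.516 -0.484  0.174] [ 0.442 -0.555  0.013]
top reagent 0.5 [165.0, 152.0, 188.7, 208.4] [0.631 0.242 0.055] [0.677 0.27  0.062] [0.508 0.204 0.041]
top tip_box 0.56 [77.2, 173.4, 122.4, 205.2] [0.541 0.468 0.071] [0.588 0.535 0.087] [0.503 0.415 0.01 ]
```

View pics/top_c.png

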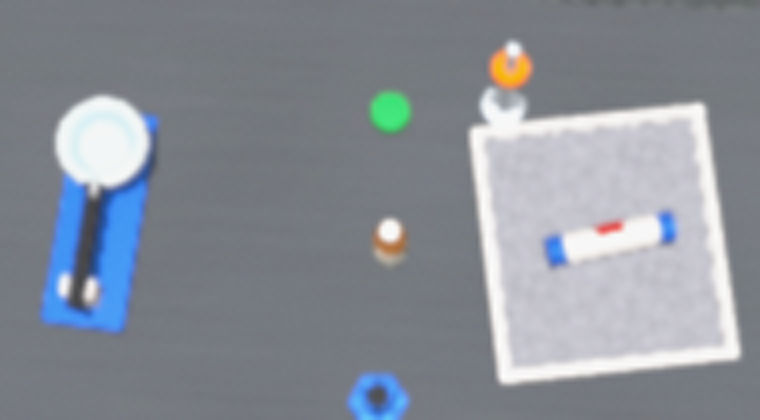

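View pics/scene_c.png

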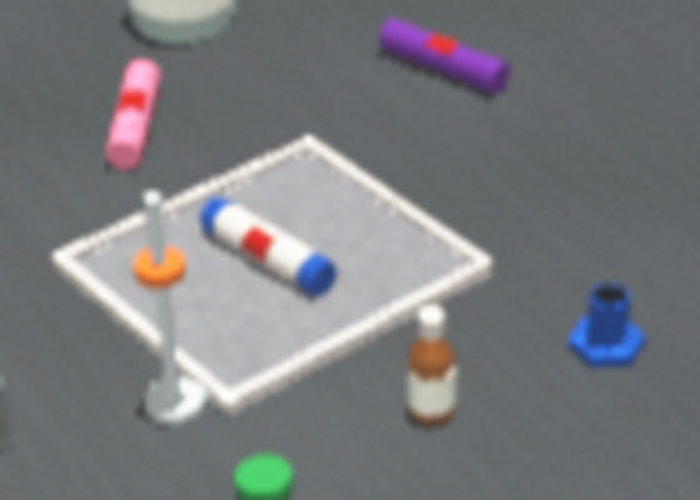

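```bash
python3 - <<'E'
from h import *
K,T=cam("top")
f=lambda u,v,z: onplane(K,T,150+u/4,130+v/4,z)
a=f(548,252,.019);b=f(674,228,.019);print(a,b,np.linalg.norm(a-b),np.degrees(np.arctan2(*(b-a)[1::-1])))
# loupe handle axis
l=f(102,142,.05);h=f(78,305,.05);print(l,h,np.linalg.norm(l-h),np.degrees(np.arctan2(*(l-h)[1::-1])))
R=bot.read_state()["tcp_rot"]
print(R.T@np.array([.645-.261,-.19-.567,0])*1000)
E
```

```text
[ 0.56927339 -0.14432467  0.019     ] [ 0.59450254 -0.25070381  0.019     ] 0.10932991359209931 -76.65808252410673
[0.64164337 0.23466172 0.05      ] [0.50176601 0.24441793 0.05      ] 0.14021718313855328 -3.9898221294447596
[-6.65566592e+02 -5.26807470e+02 -1.92350172e-02]
```

servo_tool([
  [1, [-20, -16, 0], 0],
  [1, [-40, -32, 0], 0],
  [1, [-44, -35, 0], 0],
  [1, [-44, -35, 0], 0],
  [1, [-44, -35, 0], 0],
])

```text
time_s: 2.08
position: [0.3727, 0.3469, 0.2228]
tcp_rot: [[-0.908, 0.418, 0.001], [0.418, 0.908, 0.0], [-0.001, 0.001, -1.0]]
force: [-0.1, 0.5, 1.6]
opening: 0.522
```

servo_tool([
  [1, [-44, -35, 0], 0],
  [1, [-44, -35, 0], 0],
  [1, [-44, -35, 0], 0],
  [1, [-44, -35, 0], 0],
  [1, [-44, -35, 0], 0],
])

```text
time_s: 2.7
position: [0.4993, 0.0956, 0.2228]
tcp_rot: [[-0.908, 0.419, 0.001], [0.419, 0.908, 0.0], [-0.001, 0.001, -1.0]]
force: [0.7, 1.5, -0.5]
opening: 0.016
```

servo_tool([
  [1, [-44, -35, 0], 0],
  [1, [-44, -35, 0], 0],
  [1, [-44, -35, 0], 0],
  [1, [-44, -35, 0], 0],
  [1, [-44, -35, 0], 0],
])

```text
time_s: 3.32
position: [0.6257, -0.1555, 0.2226]
tcp_rot: [[-0.908, 0.419, 0.0], [0.419, 0.908, 0.0], [-0.0, 0.0, -1.0]]
force: [0.7, 0.2, -0.8]
opening: 0.006
```

servo_tool([
  [1, [-30, -24, 0], -8],
  [1, [0, 0, 0], -10],
  [1, [0, 0, 0], -10],
  [1, [0, 0, 0], -10],
  [1, [0, 0, 0], 0],
])

```text
time_s: 3.95
position: [0.6422, -0.1881, 0.2225]
tcp_rot: [[-0.974, -0.227, -0.0], [-0.227, 0.974, 0.0], [0.0, 0.0, -1.0]]
force: [-0.0, 0.4, -0.8]
opening: 0.003
```

```bash
python3 - <<'E'
from h import *
s=bot.read_state();print(s["time_s"],s["position"],s["tcp_rot"].round(3).tolist(),s["opening"],s["force"])
p,d=bot.capture("wrist");cv2.imwrite("pics/w1.png",p);np.save("pics/w1.npy",d)
E
```

```text
3.95 [ 0.64216279 -0.18808271  0.22246302] [[-0.974, -0.227, -0.0], [-0.227, 0.974, 0.0], [0.0, 0.0, -1.0]] 0.002689504955052309 [-0.0026283   0.38306415 -0.83575806]
```

View pics/w1.png

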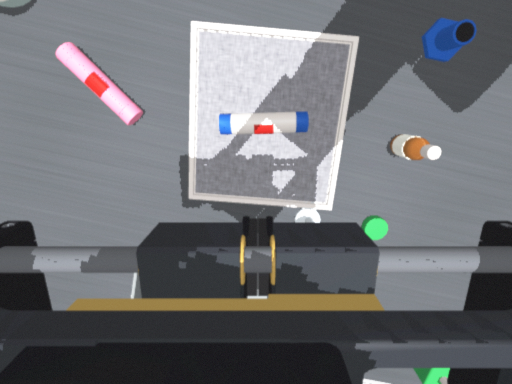

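The tube lies across (220–308, 123). Its red patch is at (264,129), on the side away from the robot. Pink is at (98,85) and is not meant. The crop confirms the choice: white with blue ends, inside the tray.

```bash
cat >> h.py <<'E'
def tubefit(p,d,s,box=None):
    K,T=cam("wrist",s)
    v,u=np.mgrid[0:384,0:512]; X=pts(K,T,u,v,d)
    hsv=cv2.cvtColor(p,cv2.COLOR_BGR2HSV).astype(int);h,S,V=hsv[...,0],hsv[...,1],hsv[...,2]
    m=(d>0)&(X[...,2]>.013)&(X[...,2]<.045)&(X[...,0]>.50)&(X[...,0]<.67)&(X[...,1]>-.27)&(X[...,1]<-.10)
    m[225:]=0
    m=cv2.morphologyEx(m.astype(np.uint8),cv2.MORPH_OPEN,np.ones((3,3),np.uint8))
    n,lab,st,_=cv2.connectedComponentsWithStats(m)
    k=1+np.argmax(st[1:,4]); m=lab==k
    red=((h<8)|(h>172))&(S>140)&(V>80)
    blue=(h>100)&(h<125)&(S>150)
    g=cv2.dilate(m.astype(np.uint8),np.ones((5,5)))>0
    red&=g;blue&=g
    # axis from silhouette rays: use points on blue ends; fit by PCA
    C=X[m];c=C.mean(0);w=np.linalg.svd((C-c)[:,:2],full_matrices=False)[2][0]
    if w[1]>0:w=-w
    ax=np.array([w[0],w[1],0]);n=np.array([-w[1],w[0],0]) # n to +x side
    t=(C-c)@ax;mid=(np.percentile(t,.5)+np.percentile(t,99.5))/2
    # circle fit across, radius .013 fixed
    from scipy.optimize import least_squares
    y=(C-c)@n;z=C[:,2]
    f=least_squares(lambda q:np.hypot(y-q[0],z-q[1])-.013,[0,.019],loss="soft_l1",f_scale=.001)
    ctr=c+ax*mid+n*f.x[0];ctr[2]=f.x[1]
    # red pixels: intersect rays with cylinder
    vr,ur=np.nonzero(red);o=T[:3,3]
    al=[];lo=[]
    cc=ctr.copy();cc[2]=.019
    for a,b in zip(ur,vr):
        r=T[:3,:3]@np.array([(a-K[0,2])/K[0,0],(b-K[1,2])/K[1,1],1]);
        q=np.array([r@n,r[2]]);e=np.array([(o-cc)@n,o[2]-cc[2]])
        A=q@q;B=2*q@e;D=e@e-.013**2;dis=B*B-4*A*D
        if dis<0: continue
        x=o+r*(-B-dis**.5)/2/A-cc
        al.append(np.degrees(np.arctan2(x@n,x[2])));lo.append(x@ax)
    al=np.array(al);lo=np.array(lo)
    print("n",m.sum(),"red",len(al),"ctr",ctr.round(4),"len",round(np.ptp(np.percentile(t,[.5,99.5])),4),"yaw",np.degrees(np.arctan2(ax[1],ax[0])).round(2))
    # per-pixel extent
    print("angle pct 1,50,99 (deg, + = far side):",np.percentile(al,[1,5,50,95,99]).round(1),"along",np.percentile(lo,[2,50,98]).round(4))
    return ctr,ax,n,red,m
E
python3 - <<'E'
from h import *
s=bot.read_state();p=cv2.imread("pics/w1.png");d=np.load("pics/w1.npy")
c,ax,n,red,m=tubefit(p,d,s)
K,T=cam("wrist",s); v,u=np.mgrid[0:384,0:512]; X=pts(K,T,u,v,d)
for (a,b) in [(230,50),(300,50),(210,180),(270,80)]: print((a,b),X[b-2:b+3,a-2:a+3].reshape(-1,3).mean(0).round(4))
g=p[100:150,205:325].copy();q=cv2.resize(g,None,fx=6,fy=6,interpolation=cv2.INTER_NEAREST);cv2.imwrite("pics/w1c.png",q)
R=s["tcp_rot"];print("rel tool mm",(R.T@(c-s["position"])*1000).round(1))
# patch edges: row of lower silhouette and red edge at mid column
print(p[110:142,264].tolist())
E
```

```text
n 1857 red 142 ctr [ 0.5838 -0.195   0.0193] len 0.1087 yaw -75.36
angle pct 1,50,99 (deg, + = far side): [10.3 11.9 34.3 63.4 76.8] along [-0.0105  0.0007  0.0107]
(230, 50) [ 0.5092 -0.2545  0.0067]
(300, 50) [ 0.4898 -0.1708  0.0069]
(210, 180) [ 0.6721 -0.2467  0.0221]
(270, 80) [ 0.5316 -0.1984  0.007 ]
rel tool mm [ 58.4   6.4 203.2]
[[135, 130, 129], [138, 132, 133], [155, 153, 155], [180, 183, 186], [196, 200, 206], [200, 206, 211], [205, 208, 215], [206, 210, 216], [215, 219, 223], [235, 238, 241], [249, 250, 251], [255, 255, 255], [255, 255, 255], [255, 255, 255], [251, 252, 255], [132, 139, 254], [66, 75, 253], [57, 66, 252], [57, 63, 250], [56, 61, 248], [55, 60, 245], [50, 54, 236], [49, 55, 223], [91, 90, 196], [208, 199, 219], [236, 229, 230], [239, 232, 233], [240, 233, 234], [237, 230, 231], [238, 231, 232], [235, 228, 229], [235, 228, 229]]
```

View pics/w1c.png

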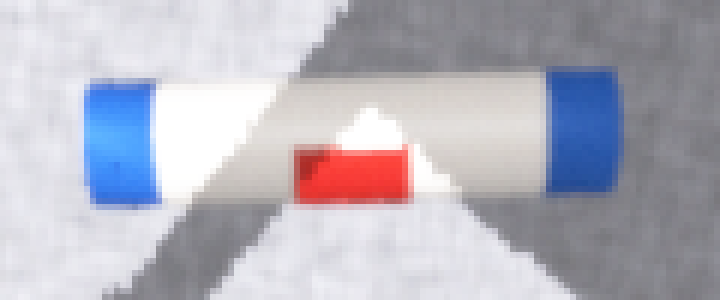

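servo_tool([
  [1, [18, 2, 20], -1],
  [1, [18, 2, 45], 0],
  [1, [16, 2, 45], 0],
  [1, [0, 0, 45], 0],
  [1, [0, 0, 22], 0],
])

```text
time_s: 4.62
position: [0.5887, -0.194, 0.0431]
tcp_rot: [[-0.97, -0.243, -0.003], [-0.243, 0.97, 0.002], [0.003, 0.003, -1.0]]
force: [-0.3, 0.4, 0.0]
opening: 0.005
```

servo_tool([
  [1, [0, 0, 4], 0],
  [1, [0, 0, 2], 0],
  [1, [0, 0, 0], 0],
])

```text
time_s: 5.0
position: [0.5912, -0.1951, 0.0408]
tcp_rot: [[-0.969, -0.246, 0.002], [-0.246, 0.969, -0.001], [-0.002, -0.002, -1.0]]
force: [-0.3, -0.4, 0.5]
opening: 0.003
```

servo_tool([
  [1, [0, 0, 4], 0],
  [1, [0, 0, 2], 0],
  [1, [0, 0, 0], 0],
])

```text
time_s: 5.38
position: [0.5902, -0.1947, 0.0335]
tcp_rot: [[-0.969, -0.246, -0.0], [-0.246, 0.969, 0.0], [0.0, 0.0, -1.0]]
force: [-0.5, 0.5, 0.1]
opening: 0.006
```

servo_tool([
  [1, [0, 0, 1], 0],
  [1, [0, 0, 0], 0],
])

```text
time_s: 5.62
position: [0.5903, -0.1948, 0.0325]
tcp_rot: [[-0.969, -0.246, -0.0], [-0.246, 0.969, -0.0], [0.0, -0.0, -1.0]]
force: [0.0, 0.7, -0.4]
opening: 0.006
```

servo_tool([
  [1, [0, 0, 1], 0],
  [1, [0, 0, 0], 0],
])

```text
time_s: 5.88
position: [0.5907, -0.1947, 0.0323]
tcp_rot: [[-0.969, -0.246, 0.001], [-0.246, 0.969, -0.0], [-0.001, -0.0, -1.0]]
force: [-0.2, 1.1, 4.2]
opening: 0.005
```

servo_tool([
  [1, [2, 0, 0], 0],
  [1, [3, 0, 0], 0],
  [1, [3, 0, 0], 0],
  [1, [2, 0, 0], 0],
  [1, [0, 0, 0], 0],
])

```text
time_s: 6.5
position: [0.5808, -0.1973, 0.0322]
tcp_rot: [[-0.969, -0.246, 0.001], [-0.246, 0.969, -0.0], [-0.001, -0.001, -1.0]]
force: [-0.4, 0.7, 4.4]
opening: 0.01
```

servo_tool([
  [1, [2, 0, 0], 0],
  [1, [3, 0, 0], 0],
  [1, [3, 0, 0], 0],
  [1, [2, 0, 0], 0],
  [1, [0, 0, 0], 0],
])

```text
time_s: 7.12
position: [0.5711, -0.1998, 0.0322]
tcp_rot: [[-0.969, -0.246, 0.001], [-0.246, 0.969, -0.0], [-0.001, -0.001, -1.0]]
force: [-0.2, 0.6, 5.5]
opening: 0.007
```

servo_tool([
  [1, [2, 0, 0], 0],
  [1, [2, 0, 0], 0],
  [1, [0, 0, 0], 0],
  [1, [0, 0, 0], 0],
])

```text
time_s: 7.62
position: [0.5673, -0.2008, 0.0322]
tcp_rot: [[-0.969, -0.246, 0.001], [-0.246, 0.969, -0.0], [-0.001, -0.001, -1.0]]
force: [-0.0, 1.4, 5.7]
opening: 0.002
```

servo_tool([
  [1, [0, 0, -3], 0],
  [1, [0, 0, -10], 0],
  [1, [0, 0, -40], 0],
  [1, [-20, 0, -45], 0],
  [1, [-20, 0, -40], 0],
])

```text
time_s: 8.25
position: [0.6062, -0.1909, 0.1716]
tcp_rot: [[-0.969, -0.246, 0.001], [-0.246, 0.969, -0.0], [-0.0, -0.001, -1.0]]
force: [-0.8, 0.3, -0.3]
opening: 0.003
```

servo_tool([
  [1, [-20, 0, -20], 0],
  [1, [-6, 0, 0], 0],
  [1, [0, 0, 0], 0],
])

```text
time_s: 8.62
position: [0.6299, -0.1839, 0.1883]
tcp_rot: [[-0.969, -0.247, -0.003], [-0.247, 0.969, 0.001], [0.002, 0.002, -1.0]]
force: [0.1, 0.5, 0.2]
opening: 0.002
```

```bash
python3 - <<'E'
from h import *
s=bot.read_state();print(s["time_s"],s["position"],s["qvel"].round(2))
p,d=bot.capture("wrist");cv2.imwrite("pics/w2.png",p);np.save("pics/w2.npy",d)
tubefit(p,d,s)
cv2.imwrite("pics/w2c.png",cv2.resize(p[20:225,170:400],None,fx=2.5,fy=2.5,interpolation=cv2.INTER_CUBIC))
E
```

```text
8.625 [ 0.62989604 -0.18389863  0.18828514] [-0.54  0.54  1.72 -0.09  0.27 -0.02]
n 2241 red 316 ctr [ 0.5723 -0.1984  0.0193] len 0.108 yaw -75.62
angle pct 1,50,99 (deg, + = far side): [-39.  -38.8  -3.1  32.6  38.8] along [-0.0108  0.0002  0.0113]
```

View pics/w2c.png

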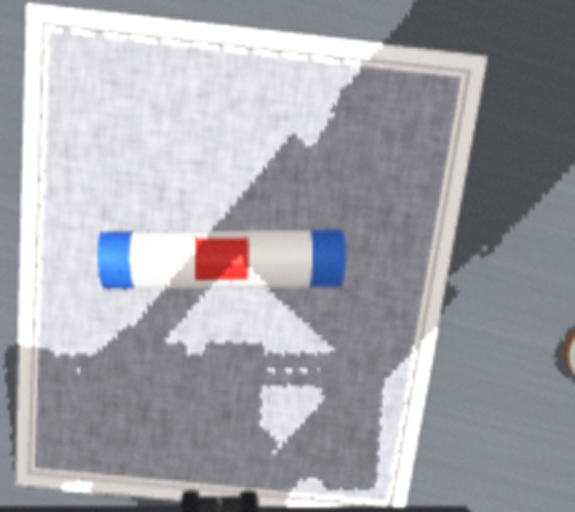

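The patch is now centred on the tube in the view, spanning −39° to +39°, so it faces up. Next is the ring height.

```bash
python3 - <<'E'
from h import *
for n in ["scene","top"]:
    p,d=bot.capture(n);K,T=cam(n)
    h=cv2.cvtColor(p,cv2.COLOR_BGR2HSV).astype(int)
    m=(h[...,0]>5)&(h[...,0]<22)&(h[...,1]>150)&(h[...,2]>120)
    v,u=np.mgrid[0:384,0:512]
    X=pts(K,T,u,v,d)
    m&=(d>0)&(np.hypot(X[...,0]-.70,X[...,1]+.10)<.08)
    C=X[m];print(n,m.sum(),np.median(C,0).round(4));print(np.sort(C[:,2]).round(4)[::3])
    vv,uu=np.nonzero(m);print("px",uu.min(),uu.max(),vv.min(),vv.max(),uu.mean(),vv.mean())
    # post base
    cv2.imwrite(f"pics/{n}_r.png",cv2.resize(p[int(vv.mean())-35:int(vv.mean())+45,int(uu.mean())-40:int(uu.mean())+40],None,fx=7,fy=7,interpolation=cv2.INTER_NEAREST))
E
```

```text
scene 50 [ 0.7047 -0.0935  0.1111]
[0.1048 0.1075 0.1088 0.109  0.1096 0.1103 0.1105 0.111  0.1111 0.1114
 0.1115 0.1117 0.1121 0.1123 0.1131 0.1137 0.1142]
px 197 206 190 196 201.28 193.52
top 16 [ 0.7013 -0.091   0.1141]
[0.108  0.1121 0.1137 0.1161 0.1237 0.3056]
px 273 275 143 149 274.125 146.125
```

View pics/scene_r.png

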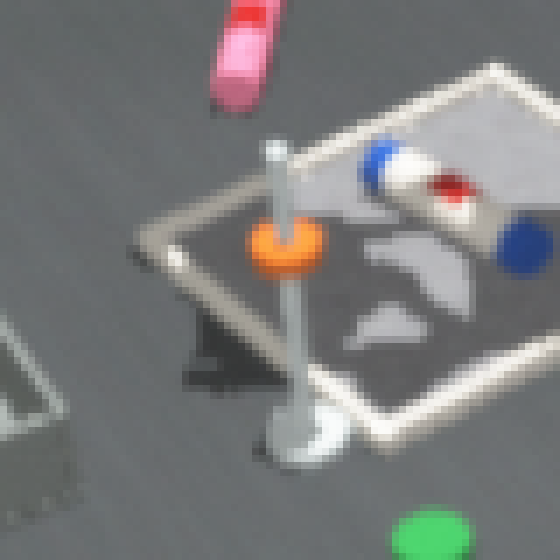

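```bash
python3 - <<'E'
from h import *
def tri(obs):
    A=np.zeros((3,3));b=np.zeros(3);L=[]
    for n,u,v in obs:
        K,T=cam(n);r=T[:3,:3]@np.array([(u-K[0,2])/K[0,0],(v-K[1,2])/K[1,1],1]);r/=np.linalg.norm(r);o=T[:3,3]
        P=np.eye(3)-np.outer(r,r);A+=P;b+=P@o;L.append((P,o))
    x=np.linalg.solve(A,b);return x.round(4),[round(np.linalg.norm(P@(x-o)),4) for P,o in L]
p0=cv2.imread("pics/scene0.png");p1=cv2.imread("pics/top0.png")
r=[]
for n,p,(a,b) in (("scene",p0,(201,193)),("top",p1,(277,146))):
    h=cv2.cvtColor(p,cv2.COLOR_BGR2HSV).astype(int)
    m=((h[...,0]>3)&(h[...,0]<25)&(h[...,1]>110)&(h[...,2]>100))
    w=np.zeros_like(m);w[b-10:b+11,a-10:a+11]=1;m&=w
    v,u=np.nonzero(m);print(n,m.sum(),u.min(),u.max(),v.min(),v.max())
    r.append((n,(u.min()+u.max())/2,(v.min()+v.max())/2))
print(r,tri(r))
# post top: scene crop(276,148)->; top crop (513,46)
print("top of post",tri([("scene",161+276/7,158+146/7),("top",150+513/4,130+46/4)]))
K,T=cam("scene");Kt,Tt=cam("top")
print("base",onplane(K,T,161+292/7,158+440/7,0),onplane(Kt,Tt,150+503/4,130+106/4,0.0))
# tray corners from top crop at rim z .012
c=[onplane(Kt,Tt,150+a/4,130+b/4,.015) for a,b in [(470,128),(704,104),(740,357),(504,383)]]
print(np.round(c,4),np.mean(c,0))
o=np.mean(c,0);x=(c[0]+c[1]-c[2]-c[3]);x/=np.linalg.norm(x);y=np.array([-x[1],x[0],0]);print("post pred",o+.13*x+.07*y, np.linalg.norm(c[0]-c[1]),np.linalg.norm(c[1]-c[2]))
E
```

```text
scene 55 197 206 190 196
top 65 273 282 143 151
[('scene', np.float64(201.5), np.float64(193.0)), ('top', np.float64(277.5), np.float64(147.0))] (array([ 0.701 , -0.1024,  0.1071]), [np.float64(0.0014), np.float64(0.0014)])
top of post (array([ 0.7012, -0.101 ,  0.1598]), [np.float64(0.0024), np.float64(0.0024)])
base [ 0.70593547 -0.10122133  0.        ] [ 0.70197917 -0.10339346  0.        ]
[[ 0.6766 -0.0749  0.015 ]
 [ 0.7064 -0.2759  0.015 ]
 [ 0.4866 -0.3078  0.015 ]
 [ 0.4565 -0.1106  0.015 ]] [ 0.58149964 -0.192304    0.015     ]
post pred [ 0.69936477 -0.10337813  0.015     ] 0.20322787300374506 0.2220941725120026
```

servo_tool([
  [1, [0, 0, -15], 9],
  [1, [0, 0, -15], 9],
  [1, [2, 30, 0], 0],
  [1, [2, 45, 0], 0],
  [1, [2, 50, 0], 0],
])

```text
time_s: 9.4
position: [0.6321, -0.0589, 0.2184]
tcp_rot: [[-0.998, 0.067, -0.002], [0.067, 0.998, 0.0], [0.002, 0.0, -1.0]]
force: [0.4, 0.0, 0.4]
opening: 0.007
```

servo_tool([
  [1, [2, 50, 0], 0],
  [1, [2, 50, 0], 0],
  [1, [2, 50, 0], 0],
  [1, [2, 50, 0], 0],
  [1, [2, 50, 0], 0],
])

```text
time_s: 10.02
position: [0.6385, 0.1918, 0.2183]
tcp_rot: [[-0.998, 0.066, -0.002], [0.066, 0.998, -0.001], [0.002, -0.001, -1.0]]
force: [0.3, 0.9, 0.6]
opening: 0.006
```

servo_tool([
  [0.3, [0, 35, 0], 0],
  [0.3, [0, 14, 0], 0],
  [0.3, [0, 0, 0], 0],
  [0.3, [0, 0, 0], 0],
])

```text
time_s: 10.52
position: [0.6426, 0.238, 0.2192]
tcp_rot: [[-0.998, 0.067, -0.001], [0.067, 0.998, -0.001], [0.001, -0.001, -1.0]]
force: [-0.3, 0.9, 0.2]
opening: 0.374
```

```bash
python3 - <<'E'
from h import *
s=bot.read_state();print(s["time_s"],s["position"],s["qvel"].round(2),s["tcp_rot"].round(3).tolist(),s["opening"])
p,d=bot.capture("wrist");cv2.imwrite("pics/w3.png",p);np.save("pics/w3.npy",d)
for t in ("loupe","stand"):
  print([(t,r["p"],r["bbox"]) for r in bot.find_in("wrist",t)][:2])
E
```

```text
10.525 [0.64263223 0.23800515 0.21919971] [-0.41 -0.22 -0.11  0.24 -0.12  0.12] [[-0.998, 0.067, -0.001], [0.067, 0.998, -0.001], [0.001, -0.001, -1.0]] 0.3739686237653515
[('loupe', 0.89, [228.2, 37.6, 289.5, 206.1]), ('loupe', 0.48, [13.1, 112.0, 77.6, 137.5])]
[('stand', 0.75, [231.0, 46.6, 290.1, 152.6])]
```

View pics/w3.png

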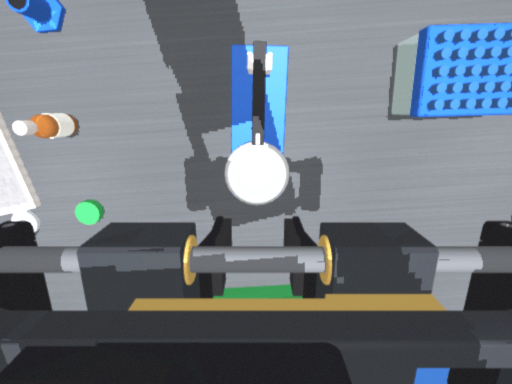

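The lens is at (257,174), with the handle running up from (258,140) to (260,42).

```bash
python3 - <<'E'
from h import *
s=bot.read_state();d=np.load("pics/w3.npy");p=cv2.imread("pics/w3.png")
K,T=cam("wrist",s)
v,u=np.mgrid[0:384,0:512];X=pts(K,T,u,v,d)
dark=(p.max(2)<50)&(X[...,2]>.04)&(X[...,2]<.075)&(u>240)&(u<280)&(v>35)&(v<150)
C=X[dark];c=C.mean(0);w=np.linalg.svd((C-c)[:,:2],full_matrices=False)[2][0];w=w if w[0]>0 else -w
t=(C-c)[:,:2]@w
print(dark.sum(),"mean",c.round(4),"heading lens dir",np.degrees(np.arctan2(w[1],w[0])),"t range",np.percentile(t,[0,1,99,100]),"z",np.percentile(C[:,2],[5,50,95]))
o=(p.min(2)>120)&(np.hypot(u-257,v-174)<45)&(v<215)
n,l,st,ce=cv2.connectedComponentsWithStats(o.astype(np.uint8));k=l[174,257];print(st[k],ce[k])
# rim circle fit at z=.05
pp=(l==k).astype(np.uint8);cn=max(cv2.findContours(pp,0,2)[0],key=len)
(cx,cy),rr=cv2.minEnclosingCircle(cn);print(cx,cy,rr)
L=onplane(K,T,cx,cy,.05);print("lens",L, "r mm",rr/K[0,0]*(T[2,3]-.05))
end=c[:2]+w*t.min();print("end",end,"->lens by 144:",end+.144*w)
perp=np.array([-w[1],w[0]]);print("lens offset from handle axis mm",(L[:2]-c[:2])@perp*1000)
for g in (L[:2]-.075*w,end+.069*w):
    r=s["tcp_rot"].T@(np.array([*g,.05])-s["position"]);print("grip",g.round(4),"tool mm",(r*1000).round(1), bot.hold_point_z)
E
```

```text
12 mean [0.5687 0.2437 0.056 ] heading lens dir 9.20384012474119 t range [-0.01154351 -0.0112041   0.01233827  0.01248426] z [0.05520432 0.05592925 0.05698382]
[ 215  132   85   73 3864] [258.57660455 170.52613872]
257.0 173.80262756347656 44.87462615966797
lens [0.64365115 0.23665877 0.05      ] r mm 0.052980028521234235
end [0.55726071 0.24187512] ->lens by 144: [0.69940678 0.26490754]
lens offset from handle axis mm -18.96711786085195
grip [0.5696 0.2247] tool mm [ 72.2 -18.3 169.6] -0.0187
grip [0.6254 0.2529] tool mm [ 18.5  13.6 169.6] -0.0187
```

```bash
python3 - <<'E'
from h import *
s=bot.read_state();d=np.load("pics/w3.npy");p=cv2.imread("pics/w3.png")
cv2.imwrite("pics/w3c.png",cv2.resize(p[30:220,215:305],None,fx=3,fy=3,interpolation=cv2.INTER_CUBIC)) 
K,T=cam("wrist",s)
v,u=np.mgrid[0:384,0:512];X=pts(K,T,u,v,d)
mx=p.max(2)
for r in range(40,150,6): print(r,p[r,248:272].max(1).tolist(), X[r,259].round(3))
E
```

```text
40 [164, 164, 163, 163, 162, 159, 145, 144, 141, 143, 141, 142, 149, 161, 161, 162, 161, 160, 161, 162, 162, 161, 163, 163] [0.487 0.25  0.001]
46 [255, 255, 255, 255, 255, 219, 135, 121, 121, 123, 122, 122, 120, 123, 120, 119, 123, 141, 225, 255, 255, 255, 255, 255] [0.505 0.248 0.055]
52 [255, 255, 255, 255, 255, 225, 135, 120, 120, 121, 117, 122, 120, 119, 119, 121, 124, 163, 247, 255, 255, 255, 255, 255] [0.511 0.248 0.057]
58 [242, 255, 255, 255, 255, 200, 121, 116, 115, 116, 118, 117, 118, 120, 121, 118, 124, 186, 255, 255, 255, 255, 255, 255] [0.517 0.247 0.056]
64 [239, 243, 241, 237, 228, 120, 63, 57, 56, 57, 57, 57, 57, 57, 78, 114, 128, 222, 255, 255, 255, 255, 255, 255] [0.522 0.247 0.055]
70 [189, 193, 196, 200, 187, 83, 55, 57, 55, 56, 56, 56, 58, 56, 63, 84, 96, 172, 247, 219, 210, 208, 238, 255] [0.529 0.247 0.057]
76 [211, 208, 210, 208, 188, 83, 53, 55, 56, 54, 55, 53, 54, 54, 55, 54, 62, 128, 220, 226, 229, 249, 255, 255] [0.534 0.246 0.057]
82 [210, 209, 209, 209, 187, 82, 55, 54, 53, 56, 53, 53, 57, 56, 55, 59, 102, 228, 255, 255, 255, 255, 255, 255] [0.54  0.246
[... 833 characters left out ...]
55, 182, 112, 110, 110, 110, 111, 109, 109, 101, 62, 52, 78, 144, 198, 206, 206, 205, 206, 206, 207] [0.585 0.243 0.056]
130 [255, 255, 255, 255, 152, 105, 107, 107, 107, 108, 109, 108, 109, 110, 108, 117, 169, 201, 205, 206, 206, 206, 207, 207] [0.592 0.242 0.055]
136 [255, 255, 255, 255, 154, 107, 117, 199, 255, 255, 255, 254, 156, 108, 108, 117, 167, 203, 204, 204, 205, 204, 204, 206] [0.598 0.242 0.057]
142 [231, 238, 234, 202, 114, 105, 115, 202, 255, 255, 255, 254, 154, 105, 105, 145, 224, 217, 194, 197, 203, 202, 204, 203] [0.605 0.242 0.056]
148 [255, 255, 255, 255, 255, 255, 255, 255, 255, 255, 255, 255, 255, 255, 255, 255, 255, 255, 255, 255, 254, 241, 223, 211] [0.612 0.241 0.056]
```

View pics/w3c.png

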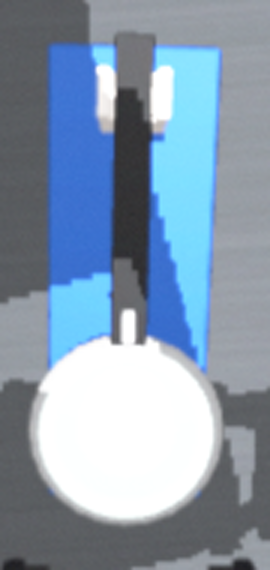

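```bash
python3 - <<'E'
from h import *
s=bot.read_state();K,T=cam("wrist",s)
A=onplane(K,T,259.6,46,.055);B=onplane(K,T,258.2,124,.055);L=onplane(K,T,257,173,.053);E=onplane(K,T,259.7,41.5,.055)
w=(B-A)[:2];w/=np.linalg.norm(w);print(A,B,L,E,np.degrees(np.arctan2(w[1],w[0])),np.linalg.norm((L-E)[:2]))
w2=(L-A)[:2];print(np.degrees(np.arctan2(w2[1],w2[0])))
g=L[:2]+(E-L)[:2]/np.linalg.norm((E-L)[:2])*.075
g2=E[:2]+(L-E)[:2]/np.linalg.norm((L-E)[:2])*.069
for q in (g,g2): print(q,(s["tcp_rot"].T@(np.array([*q,.05])-s["position"])*1000).round(1))
E
```

```text
[0.50478701 0.24884216 0.055     ] [0.58498268 0.24200955 0.055     ] [0.64200772 0.23677394 0.053     ] [0.5004914  0.24922847 0.055     ] -4.869791173422989 0.14206331626838214
-5.026088326404365
[0.5672965 0.2433491] [7.580e+01 1.000e-01 1.696e+02]
[0.56922572 0.24317932] [7.380e+01 1.000e-01 1.696e+02]
```

servo_tool([
  [0.5, [25, 0, 10], 1],
  [0.5, [30, 0, 30], 0],
  [0.5, [20, -1, 40], 0],
  [0.5, [0, 0, 40], 0],
  [0.5, [0, 0, 30], 0],
])

```text
time_s: 11.3
position: [0.5674, 0.2436, 0.0684]
tcp_rot: [[-0.996, 0.084, -0.001], [0.084, 0.996, -0.0], [0.001, -0.0, -1.0]]
force: [0.1, 0.1, 0.9]
opening: 0.502
```

servo_tool([
  [0.5, [0, 0, 15], 0],
  [0.5, [0, 0, 0], 0],
])

```text
time_s: 11.55
position: [0.5676, 0.2439, 0.0539]
tcp_rot: [[-0.997, 0.083, -0.002], [0.083, 0.997, -0.0], [0.002, -0.001, -1.0]]
force: [-1.0, -0.1, 0.6]
opening: 0.503
```

```bash
python3 - <<'E'
from h import *
s=bot.read_state();print(s["time_s"],s["position"],s["tcp_rot"].round(3).tolist(),s["opening"])
print((s["tcp_rot"].T@(np.array([.5683,.2433,.05])-s["position"])*1000).round(1))
p,d=bot.capture("wrist");cv2.imwrite("pics/w4.png",p)
E
```

```text
11.55 [0.56759197 0.24391863 0.05389758] [[-0.997, 0.083, -0.002], [0.083, 0.997, -0.0], [0.002, -0.001, -1.0]] 0.502856119640171
[-0.8 -0.6  3.9]
```

View pics/w4.png

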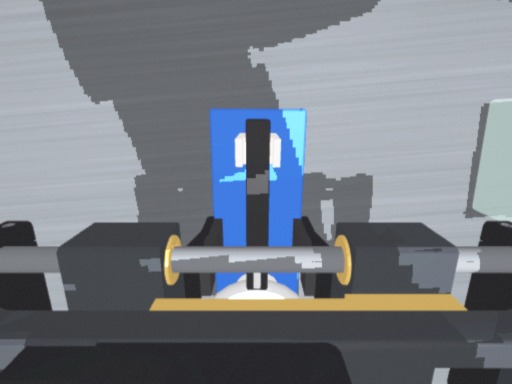

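The handle sits centred between the fingers at column 258. I'll go down and close.

servo_tool([
  [0.5, [0, 0, 15], 0],
  [0.5, [0, 0, 8], 0],
  [0.5, [0, 0, 0], 0],
  [1, [0, 0, 0], 0],
  [1, [0, 0, 0], 0],
])

```text
time_s: 12.22
position: [0.5681, 0.2446, 0.0319]
tcp_rot: [[-0.997, 0.083, 0.001], [0.083, 0.997, 0.0], [-0.001, 0.0, -1.0]]
force: [0.2, -0.4, 0.9]
opening: 0.353
```

servo_tool([
  [1, [0, 0, 0], 0],
  [1, [0, 0, 0], 0],
  [1, [0, 0, 0], 0],
  [1, [0, 0, 0], 0],
])

```text
time_s: 12.72
position: [0.5679, 0.2445, 0.0318]
tcp_rot: [[-0.997, 0.083, 0.0], [0.083, 0.997, -0.0], [-0.0, 0.0, -1.0]]
force: [0.2, -0.3, 2.3]
opening: 0.155
```

servo_tool([
  [1, [0, 0, -5], 0],
  [1, [0, 0, -15], 0],
  [1, [0, 0, -25], 0],
  [1, [0, 0, -30], 0],
  [1, [0, 0, -25], 0],
])

```text
time_s: 13.35
position: [0.5681, 0.2447, 0.1336]
tcp_rot: [[-0.997, 0.083, 0.001], [0.083, 0.997, 0.0], [-0.001, 0.001, -1.0]]
force: [-0.6, -0.7, -1.0]
opening: 0.158
```

servo_tool([
  [1, [0, 0, 0], 0],
  [1, [0, 0, 0], 0],
])

```text
time_s: 13.6
position: [0.5672, 0.2444, 0.1312]
tcp_rot: [[-0.997, 0.083, -0.001], [0.083, 0.997, -0.0], [0.001, -0.0, -1.0]]
force: [-0.2, -0.1, -0.8]
opening: 0.158
```

```bash
python3 - <<'E'
from h import *
s=bot.read_state();print(s["time_s"],s["position"],s["opening"],s["force"],s["moment"])
p,d=bot.capture("wrist");cv2.imwrite("pics/w5.png",p);np.save("pics/w5.npy",d)
K,T=cam("wrist",s);v,u=np.mgrid[0:384,0:512];X=pts(K,T,u,v,d)
for r in range(20,300,10): print(r,X[r,258].round(4),p[r,258])
q,dd=bot.capture("scene");cv2.imwrite("pics/s5.png",cv2.resize(q[200:320,220:380],None,fx=4,fy=4))
E
```

```text
13.6 [0.56719653 0.24442066 0.1311986 ] 0.15757578097479813 [-0.19477922 -0.08756123 -0.8298808 ] [0.01001557 0.02650241 0.01981999]
20 [4.138e-01 2.567e-01 2.000e-04] [177 170 167]
30 [0.4223 0.256  0.0009] [181 173 167]
40 [0.4307 0.2553 0.0007] [176 169 164]
50 [0.4393 0.2546 0.0007] [175 170 165]
60 [0.4481 0.2539 0.0012] [183 176 169]
70 [4.568e-01 2.532e-01 3.000e-04] [171 165 160]
80 [0.4659 0.2524 0.0007] [104 101  97]
90 [0.4752 0.2517 0.0015] [105 102  98]
100 [ 4.845e-01  2.509e-01 -3.000e-04] [105 102  99]
110 [0.494  0.2501 0.0075] [195 110  67]
120 [0.4989 0.2494 0.1544] [82 59 49]
130 [0.5036 0.249  0.1557] [56 53 55]
140 [0.5084 0.2486 0.1549] [58 54 57]
150 [0.5133 0.2482 0.1551] [119 115 114]
160 [0.5182 0.2478 0.155 ] [119 114 112]
170 [0.5233 0.2474 0.1552] [112 109 109]
180 [0.5284 0.2469 0.1554] [110 105 105]
190 [0.534  0.2465 0.154 ] [109 106 105]
200 [0.5389 0.2461 0.1557] [105 104 104]
210 [0.5446 0.2456 0.1548] [54 52 49]
220 [0.5501 0.2452 0.1551] [55 50 51]
230 [0.5563 0.2446 0.154 ] [52 47 50]
240 [0.5617 0.2442 0.155 ] [51 50 51]
250 [0.5353 0.2462 0.2165] [155 148 145]
260 [0.5372 0.2461 0.2192] [163 156 151]
270 [0.5401 0.2458 0.2199] [122 117 114]
280 [0.5866 0.2421 0.1544] [48 45 47]
290 [0.5931 0.2416 0.1544] [48 46 47]
```

View pics/w5.png

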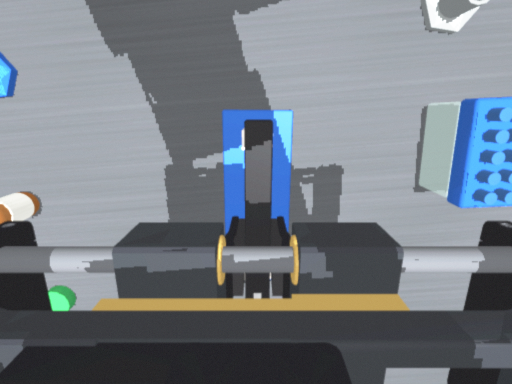

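View pics/s5.png

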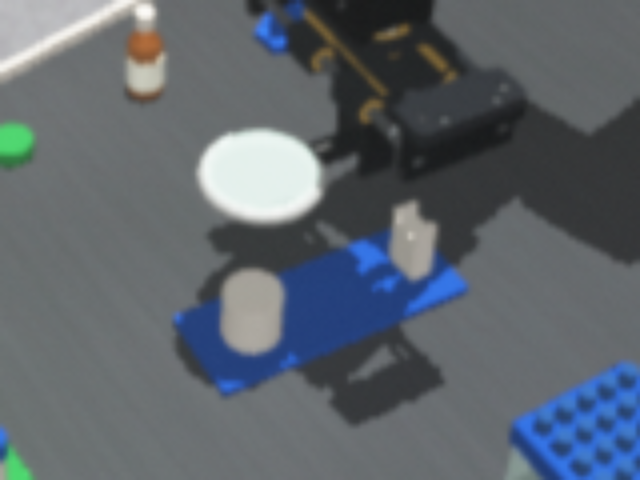

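servo_tool([
  [1, [1, -15, 0], 0],
  [1, [2, -30, 0], 0],
  [1, [3, -40, 0], 0],
  [1, [3, -40, 0], 0],
  [1, [3, -40, 0], 0],
])

```text
time_s: 14.32
position: [0.5412, 0.079, 0.1309]
tcp_rot: [[-0.997, 0.083, -0.002], [0.083, 0.997, -0.0], [0.001, -0.0, -1.0]]
force: [0.7, 0.6, -0.9]
opening: 0.157
```

servo_tool([
  [1, [3, -40, 0], 0],
  [1, [3, -40, 0], 0],
  [1, [3, -40, 0], 0],
  [1, [3, -40, 0], 0],
  [1, [3, -40, 0], 0],
])

```text
time_s: 14.95
position: [0.5095, -0.1188, 0.131]
tcp_rot: [[-0.997, 0.083, -0.001], [0.083, 0.997, 0.0], [0.001, 0.0, -1.0]]
force: [0.7, 0.7, -0.5]
opening: 0.155
```

servo_tool([
  [1, [3, -35, 0], 0],
  [1, [2, -25, 0], 0],
  [1, [1, -15, 0], 0],
  [1, [0, 0, 0], 0],
  [1, [0, 0, 0], 0],
])

```text
time_s: 15.58
position: [0.4982, -0.1903, 0.1314]
tcp_rot: [[-0.997, 0.082, -0.001], [0.082, 0.997, 0.001], [0.001, 0.001, -1.0]]
force: [0.8, -0.1, -0.1]
opening: 0.152
```

servo_tool([
  [1, [0, -1, 10], 0],
  [1, [0, 0, 15], 0],
  [1, [0, 0, 12], 0],
  [1, [0, 0, 5], 0],
  [1, [0, 0, 0], 0],
])

```text
time_s: 16.2
position: [0.4982, -0.192, 0.0889]
tcp_rot: [[-0.997, 0.083, -0.001], [0.083, 0.997, 0.001], [0.001, 0.001, -1.0]]
force: [-0.2, -0.5, -0.5]
opening: 0.155
```

servo_tool([
  [1, [0, 0, 0], 0],
  [1, [0, 0, 0], 0],
  [1, [0, 0, 0], 0],
])

```text
time_s: 16.58
position: [0.4987, -0.1924, 0.0899]
tcp_rot: [[-0.997, 0.083, 0.001], [0.083, 0.997, -0.0], [-0.001, -0.0, -1.0]]
force: [-0.7, -0.7, -0.5]
opening: 0.155
```

```bash
python3 - <<'E'
from h import *
s=bot.read_state();print(s["time_s"],s["position"],s["opening"],s["force"],s["qvel"].round(2))
for n,(r0,r1,c0,c1),f in (("scene",(140,230,170,270),6),("top",(130,235,230,350),5)):
    p,d=bot.capture(n);cv2.imwrite(f"pics/{n}6.png",p);np.save(f"pics/{n}6.npy",d)
    cv2.imwrite(f"pics/{n}6c.png",cv2.resize(p[r0:r1,c0:c1],None,fx=f,fy=f,interpolation=cv2.INTER_CUBIC))
p,d=bot.capture("wrist");cv2.imwrite("pics/w6.png",p);np.save("pics/w6.npy",d)
E
```

```text
16.575 [ 0.49866948 -0.19236538  0.08990325] 0.15523610606784644 [-0.67377269 -0.65480996 -0.50047181] [-0.    0.11  0.14  0.04  0.04 -0.02]
```

View pics/scene6c.png

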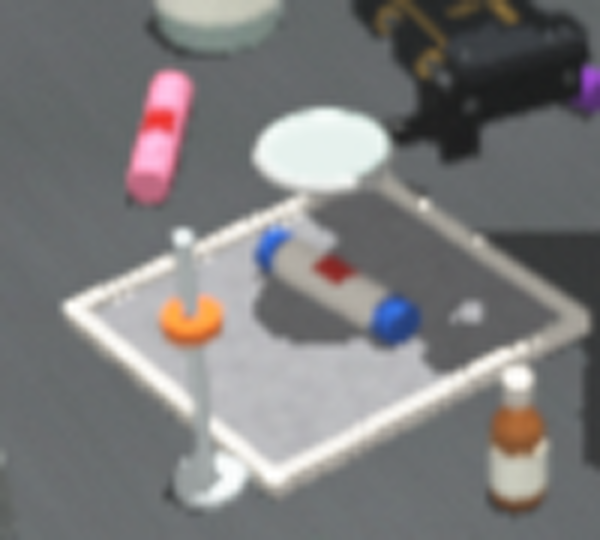

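View pics/top6c.png

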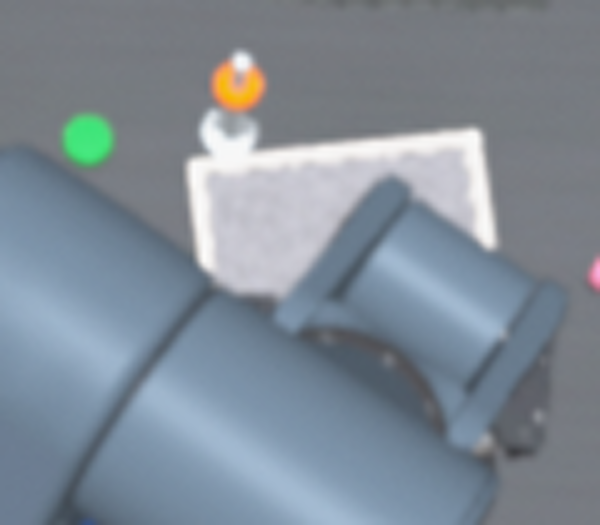

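View pics/w6.png

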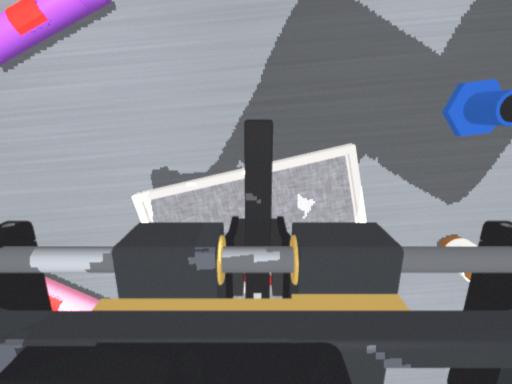

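```bash
python3 - <<'E'
from h import *
p=cv2.imread("pics/scene6.png");d=np.load("pics/scene6.npy");K,T=cam("scene")
v,u=np.mgrid[0:384,0:512];X=pts(K,T,u,v,d)
h=cv2.cvtColor(p,cv2.COLOR_BGR2HSV).astype(int)
# lens region
m=(p.min(2)>170)&(np.hypot(u-223.5,v-164.8)<13)&(v<174)
n,l,st,ce=cv2.connectedComponentsWithStats(m.astype(np.uint8));k=1+np.argmax(st[1:,4]);print(st[k],ce[k])
C=X[(l==k)&(d>0)];print("lens depth",np.median(C,0),np.percentile(C[:,2],[5,25,50,75,95]).round(4))
for z in (.1085,.1125): print("lens onplane",onplane(K,T,st[k][0]+(st[k][2]-1)/2,st[k][1]+(st[k][3]-1)/2,z))
pl=np.linalg.lstsq(np.c_[C[:,:2]-C[:,:2].mean(0),np.ones(len(C))],C[:,2],rcond=None)[0];print("slope",pl)
r=((h[...,0]<8)|(h[...,0]>172))&(h[...,1]>120)&(np.hypot(u-225.8,v-184.7)<8)
vv,uu=np.nonzero(r);print("mark px",uu.mean(),vv.mean(),len(uu),onplane(K,T,uu.mean(),vv.mean(),.0315),np.median(X[r&(d>0)],0))
o=(h[...,0]>3)&(h[...,0]<25)&(h[...,1]>110)&(h[...,2]>100)&(np.hypot(u-201.5,v-193)<12)
C=X[o&(d>0)];print("ring",np.median(C,0),np.percentile(C[:,2],[5,50,75,95]))
E
```

```text
[212 158  23  16 243] [223.02880658 164.7037037 ]
lens depth [ 0.57452094 -0.1964148   0.11096062] [0.0003 0.1102 0.111  0.1122 0.1133]
lens onplane [ 0.57623761 -0.19557692  0.1085    ]
lens onplane [ 0.57896863 -0.19011248  0.1125    ]
slope [0.168693   0.44848654 0.10424852]
mark px 225.21428571428572 184.35714285714286 14 [ 0.57268266 -0.19496195  0.0315    ] [ 0.57124148 -0.19869985  0.02945332]
ring [ 0.70413127 -0.09407756  0.11104415] [0.07548179 0.11104415 0.11223782 0.11450874]
```

servo_tool([
  [1, [1, 0, 1], 0],
  [1, [0, 0, 0], 0],
  [1, [0, 0, 0], 0],
  [1, [0, 0, 0], 0],
  [1, [0, 0, 0], 0],
])

```text
time_s: 17.35
position: [0.4975, -0.1921, 0.0886]
tcp_rot: [[-0.997, 0.083, 0.0], [0.083, 0.997, -0.0], [-0.0, -0.0, -1.0]]
force: [-0.5, 0.5, -1.6]
opening: 0.161
```

servo_tool([
  [1, [0, 0, 0], 0],
  [1, [0, 0, 0], 0],
  [1, [0, 0, 0], 0],
  [1, [0, 0, 0], 0],
])

```text
time_s: 17.85
position: [0.4975, -0.1922, 0.0886]
tcp_rot: [[-0.997, 0.083, 0.0], [0.083, 0.997, -0.0], [-0.0, -0.0, -1.0]]
force: [0.1, -0.3, -1.5]
opening: 0.159
```

```bash
python3 - <<'E'
from h import *
s=bot.read_state();print(s["time_s"],s["position"],s["opening"],s["force"],s["qvel"].round(2))
p,d=bot.capture("wrist");K,T=cam("wrist",s);v,u=np.mgrid[0:384,0:512];X=pts(K,T,u,v,d)
C=X[125:240,255:262].reshape(-1,3);print("handle slope",np.polyfit(C[:,0],C[:,2],1),"top z",np.median(C[:,2]))
C=X[130:235,250:268].reshape(-1,3);C=C[abs(C[:,2]-np.median(C[:,2]))<.004];print("roll slope",np.polyfit(C[:,1],C[:,2],1))
E
```

```text
17.85 [ 0.49751202 -0.19216722  0.08855372] 0.15907560702248014 [ 0.10555912 -0.29844889 -1.51649948] [-0.07  0.   -0.1   0.12 -0.08  0.03]
handle slope [-0.04265583  0.13247058] top z 0.1124851634640621
roll slope [0.00426996 0.11328221]
```

```bash
python3 - <<'E'
from h import *
def fit(d,s,lab):
    K,T=cam("wrist",s);v,u=np.mgrid[0:384,0:512];X=pts(K,T,u,v,d)
    C=X[128:238,251:266].reshape(-1,3);C=C[abs(C[:,2]-np.median(C[:,2]))<.006]
    a=np.polyfit(C[:,0],C[:,2],1);r=C[:,2]-np.polyval(a,C[:,0]);C=C[abs(r)<2*r.std()]
    a=np.polyfit(C[:,0],C[:,2],1);print(lab,len(C),a,"mid z at lens",np.polyval(a,s["position"][0]+.0745)-.005,"at grip",np.polyval(a,s["position"][0])-.005)
s=bot.read_state()
p,d=bot.capture("wrist");fit(d,s,"now")
fit(np.load("pics/w6.npy"),{"tcp_rot":s["tcp_rot"],"position":np.array([.49866948,-.19236538,.08990325])},"w6")
fit(np.load("pics/w5.npy"),{"tcp_rot":s["tcp_rot"],"position":np.array([.56719653,.24442066,.1311986])},"w5")
E
```

```text
now 1574 [-0.00173684  0.11323949] mid z at lens 0.10724600662676885 at grip 0.1073754013439642
w6 1559 [-0.00245629  0.11497376] mid z at lens 0.10856589379187725 at grip 0.10874888713421964
w5 1573 [-0.00447966  0.15743129] mid z at lens 0.14955670705977908 at grip 0.14989044147930652
```

The robust fit shows the handle level (slope −0.002), with the lens mid-height at 0.1072 m against about 0.1075 m for the ring. I'm handing in.

```bash
python3 - <<'E'
from rig import bot
print(bot.hand_in())
E
```

```text
the job is handed in; nothing more can be done
None
```

I rolled the tube patch-up, lifted the loupe by its handle and handed the job in at about 18 s, still holding it over the patch. `hand_in` gives no verdict, so the figures below are my own measurements.

- **Tube:** I dragged its top 24 mm with closed fingers at about 5 N. The wrist view then showed the patch spanning −39° to +39°, so it faces up within about 3°. Later scene pictures showed it unmoved.
- **Loupe height and level:** the lens middle is at about 0.107 m, against about 0.1075 m for the ring (triangulated, good to about 2 mm). The handle slope is about 0.1–0.3°, and the gripper opening of about 0.16 matches the handle width.
- **Lens over patch:** arm position puts the lens about 1 mm from the patch. A rougher scene-camera estimate, taken before a last 1 mm correction, gave about 4 mm; both are inside the 15 mm limit.
- **Disagreeing check:** one first, unfiltered slope fit gave 2.4°, caused by background pixels. The filtered refit contradicted it, and matched the same fit on two earlier pictures.
- **Weak check:** the scene camera's depth slope on the clear lens was unusable because it picked up background. I relied on the handle fit for level.
- **Bystanders:** I did not re-measure the ring or the bystanders at the end; the ones visible in the later pictures looked undisturbed.

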